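Find the setting gauge that fits the clamp fixture

TASK

The clamp fixture has been locked at an unknown opening: try the three upright setting gauges in the gap between its fence and its sprung pad until you find one that goes right down on to the bed and is held snugly, pushing the pad back a little. Leave that one seated upright, about midway along the fence and flat against it, with the other two standing upright on the bench clear of the fixture. Do not disturb the multimeter, the heat sink or the caliper.

Things in the scene. Friction and masses are not known exactly. Their poses are not given: they have to be found in the camera images.
- fixture: Clamp fixture fixed on the bench: aluminium bed 110 (x) x 150 (y) x 16 mm high, y from -105 to +45 mm. Origin on the bench, under the fence's foot; z up, x along the fence. Steel fence, 90 mm long, 41 mm above the bed (two screw heads 4 mm more), from y = 0 to +22 mm. On the -y side a grey carriage is locked at an unknown place; it carries a sprung steel pad 80 mm long that faces the fence.
- seat (a point): Point on the bed's upper face (16 mm above the bench) at the foot of the fence's face, half-way along it; axes as the fixture. The gap lies on its -y side, 11.5 to 23 mm wide with the pad at rest (unknown). Pad and fence rise 42 mm above the bed. Lead-ins: the fence's top 10 mm slopes back by 3 mm, the pad's top 18 mm by 7 mm.
- pad (a joint): How far the pad is pushed back from rest, away from the fence: 0 to 0.005 m (stop); spring 2.5 N at rest, 0.5 N more per mm. It does not tell the gap. A gauge fits if thicker than the gap by 0.4 to 5 mm: a thinner one stands loose and leaves the pad at 0, a thicker one stops partway down. Some gaps take two neighbouring gauges: either is right.
- gauge_16_mid (a point): Centre, half-way up (45 mm above its foot), of the setting gauge 16 mm thick: steel blade 60 mm long (x), 16 mm thick (y), 50 mm high, and on top a black grip tang 36 mm long (x), 12 mm thick (y), 40 mm high; 90 mm high in all (z up), about 0.2 kg. Stands loose on the bench; the three differ only in blade thickness and stand in any order.
- gauge_20_mid (a point): Centre, half-way up (45 mm above its foot), of the setting gauge 20 mm thick: steel blade 60 mm long (x), 20 mm thick (y), 50 mm high, and on top a black grip tang 36 mm long (x), 12 mm thick (y), 40 mm high; 90 mm high in all (z up), about 0.2 kg. Stands loose on the bench; the three differ only in blade thickness and stand in any order.
- gauge_24_mid (a point): Centre, half-way up (45 mm above its foot), of the setting gauge 24 mm thick: steel blade 60 mm long (x), 24 mm thick (y), 50 mm high, and on top a black grip tang 36 mm long (x), 12 mm thick (y), 40 mm high; 90 mm high in all (z up), about 0.2 kg. Stands loose on the bench; the three differ only in blade thickness and stand in any order.
- multimeter: yellow multimeter, 155 x 78 x 44 mm, lying on the bench; origin under its centre. A bystander.
- heat_sink: finned aluminium heat sink, 93 x 50 x 26 mm, on the bench; origin under its centre. A bystander.
- caliper: steel caliper, 60 x 185 x 11 mm, lying on the bench; origin under its centre. A bystander.

How it is judged:
At the end, for the whole second after the job is handed in: One gauge on the bed (3 mm) in the gap, within 20 mm of mid-fence, face within 2.5 mm of the fence, upright (0.06 rad), in line (0.1 rad), the pad pushed back over 0.4 mm; the other two upright (0.12 rad) on the bench, centres over 50 mm from the seat (((z of gauge_16_mid in the frame of seat between 0.042 and 0.048 m and x of gauge_16_mid in the frame of seat between -0.02 and 0.02 m and y of gauge_16_mid in the frame of seat between -0.0105 and -0.0055 m and angle between the z axis of gauge_16_mid and the z axis of seat, either way round below 0.06 rad and angle between the x axis of gauge_16_mid and the x axis of seat, either way round below 0.1 rad and angle between each of gauge_20_mid, gauge_24_mid's own z axis and vertical below 0.12 rad and height (world z) of gauge_20_mid between 0.041 and 0.049 m and horizontal distance between each of gauge_20_mid, gauge_24_mid and seat above 0.05 m and height (world z) of gauge_24_mid between 0.041 and 0.049 m) or (z of gauge_20_mid in the frame of seat between 0.042 and 0.048 m and x of gauge_20_mid in the frame of seat between -0.02 and 0.02 m and y of gauge_20_mid in the frame of seat between -0.0125 and -0.0075 m and angle between the z axis of gauge_20_mid and the z axis of seat, either way round below 0.06 rad and angle between the x axis of gauge_20_mid and the x axis of seat, either way round below 0.1 rad and angle between each of gauge_16_mid, gauge_24_mid's own z axis and vertical below 0.12 rad and height (world z) of gauge_16_mid between 0.041 and 0.049 m and horizontal distance between each of gauge_16_mid, gauge_24_mid and seat above 0.05 m and height (world z) of gauge_24_mid between 0.041 and 0.049 m) or (z of gauge_24_mid in the frame of seat between 0.042 and 0.048 m and x of gauge_24_mid in the frame of seat between -0.02 and 0.02 m and y of gauge_24_mid in the frame of seat between -0.0145 and -0.0095 m and angle between the z axis of gauge_24_mid and the z axis of seat, either way round below 0.06 rad and angle between the x axis of gauge_24_mid and the x axis of seat, either way round below 0.1 rad and angle between each of gauge_16_mid, gauge_20_mid's own z axis and vertical below 0.12 rad and height (world z) of gauge_16_mid between 0.041 and 0.049 m and horizontal distance between each of gauge_16_mid, gauge_20_mid and seat above 0.05 m and height (world z) of gauge_20_mid between 0.041 and 0.049 m)) and value of joint pad above 0.0004 m); the robot touches nothing.
It fails at once if the multimeter is moved by more than 30 mm (distance of multimeter from where it was at the start of the episode above 0.03 m).
It fails at once if the heat sink is moved by more than 30 mm (distance of heat_sink from where it was at the start of the episode above 0.03 m).
It fails at once if the caliper is moved by more than 30 mm (distance of caliper from where it was at the start of the episode above 0.03 m).
It also fails if it takes over 67 s, if anything falls off the work surface, if the arm or the gripper's body presses on something with over 40 N, if the wrist force passes 120 N, or if a joint passes its speed limit or range.

ROBOT

A 6-joint arm with a two-finger parallel gripper is mounted at the origin on a cart in front of the work surface, level with it; the furniture and walls round the work are solid. World frame = base frame: x ahead of the robot, y to its left, z up, the work surface at z = 0. Lengths are in m, angles in rad, forces in N, time in s.
With the tool pointing down it reaches from about 0.3 to 0.775 m from the base axis. Payload 14.6 kg.
Tool frame: the origin (TCP) lies at the very end of the fingers, on their centre line; the grasp point (between the pads) lies 19 mm behind it; z points along the fingers, y is the line along which they close (so a half turn about z gives the same grasp; the last joint's range is limited). The gripper opens to 94 mm and grips with 3 to 60 N. Pads are 16 mm wide; open, the fingers measure 119 mm over their backs; the gripper's body (75 mm by 177 mm) begins 78 mm behind the grasp point.
Start: joints at [-1.417, 0.3, 1.521, -0, 1.321, -0.067], TCP at [0.12, -0.537, 0.205] pointing down, gripper open.
Joint ranges: [-3.03, 3.03], [-0.79, 2.21], [0.23, 2.52], [-1.04, 4.18], [0, 3.07], [-2.55, 2.55]. Speed limits (rad/s): [2.22, 2.22, 2.57, 3.14, 3.14, 3.14].

INTERFACE

Orientations are given as [roll, pitch, yaw] about the fixed x, y, z axes, in that order (R = Rz(yaw) Ry(pitch) Rx(roll)).
In Python, from station import * gives the robot as it stands.
- The arm moves only by the tool jog_arm, never from a script. Its argument "rows" is a list of rows, each a list of 3 entries, a list of its own where there are three numbers: the shift along the tool's x, y, z in m, then the turn about the tool's z in degrees, then the finger opening in m, from 0 to 0.094. A call has 1 to 12 rows; each row shifts and turns the commanded pose from where the row before left it, along the tool's axes as they then stand; what a row does not reach is not made up. A row lasts 1/12 s, in which the tool goes at most 41.7 mm and 7.16 degrees, less where a joint would pass 70% of its speed; a pose out of reach is approached as far as the arm can. A call is refused whole if a number of a shift passes 0.0417 or a number of a turn 7.16, either way. A call with a gripper value outside its range is refused whole. The fingers move at their own pace and stop on an object; "squeeze" is the grip in N (left out, the last holds). Time passes only in rows, so rows that do not move let the fingers close. It gives the time, the measured TCP pose, the force, the opening and the grip force at its end, in the units of the state.
- get_obs(): the state, without advancing time (a new reading comes with each control period).
- camera(name): name is "side" or "top"; returns a dict with "image" (400x640x3 uint8, red, green, blue), "range_z" (400x640 float32, m along the optical axis (not along the pixel's ray), 0 where there is no reading), "K" (3x3 intrinsics, pixels), "world_from_camera" (4x4, takes a point from camera to world coordinates). Camera axes: x right, y up, looking along -z (the intrinsics and any distortion apply to the point x, -y, -z); pixel columns grow to the right and rows downward; lengths in m; the calibration is good to about 2 mm. A picture is of the moment at which its call begins.
- hand_in(): hands the job in; it is judged then, once.
Trained networks look in a picture, given as the dict that the camera call returned (one of the last four; its "shot" number tells which), for a name from the list of things; names that differ only in an ending like _2 or _b are one class to them, and where a whole thing is asked for, a point or a joint stands for the part that bears it (a point fixed in the world has none). Each returns a list of dicts, best first, with "p" (0 to 1); they miss things now and then, are a little off and sometimes report something else, mostly with a low value. They report only what shows in the picture. A call takes as long as a camera call.
- search_frame(label, picture): "at" ([column, row] as shares, 0 to 1, of the picture: columns of its width, rows of its height, amid what is visible of it).
- spot_point(label, picture): "at" ([column, row] as shares, 0 to 1, of the picture: columns of its width, rows of its height: a listed point, or the origin of a listed thing).
The state is a dict: "time_s": time; "qpos": joint angles; "joint_vel": joint speeds; "tau": joint torques, N m; "ee_pos": TCP position; "eef_rot": TCP orientation; "force": force on the tool from outside, world axes, zero at the start; "moment": the same for the moment, N m; "grip_width": finger opening in m; "grip_force": force on a finger pad.
Only numpy, scipy, OpenCV 4.12 (cv2) and the standard library are available. Lean on these libraries where they do the work, as an engineer would, in place of code of your own. Each camera call takes 0.05 s, during which the arm holds its last target. There are 200 camera calls.

## Working session

There is one attempt and no reset: what is moved stays moved. The work goes in short steps, Python scripts to look and compute and a tool call to move; the robot and the scene stay as the last step left them, time stands still between calls to the robot, and variables do not carry over. Pictures are saved under pics/ and viewed, at most 10 in all, crops included, and the job is handed in when it is done.

Besides the shell and the picture viewer there is one more tool, called after "Call:" as name(argument=value, ...), one argument or row to a line, values as JSON. jog_arm: Moves the arm, as the interface text tells. Its arguments: {"type":"object","properties":{"rows":{"type":"array","items":{"type":"array"}},"squeeze":{"type":"number"}},"required":["rows"]}

```bash
mkdir -p pics; cat > h.py <<'E'
from station import *
import numpy as np, cv2
def pts(c):
    z=c["range_z"];K=c["K"];v,u=np.mgrid[0:400,0:640]
    x=(u-K[0,2])/K[0,0]*z;y=(v-K[1,2])/K[1,1]*z
    P=np.stack([x,-y,-z],-1);T=c["world_from_camera"]
    W=P@T[:3,:3].T+T[:3,3];W[z<=0]=np.nan
    return W
def save(c,n,crop=None,s=1):
    im=c["image"][:,:,::-1]
    if crop: im=im[crop[1]:crop[3],crop[0]:crop[2]]
    cv2.imwrite("pics/"+n,cv2.resize(im,None,fx=s,fy=s))
E
python3 - <<'E'
from h import *
ims=[]
for n in ("top","side"):
    c=camera(n);W=pts(c);ims.append(c["image"][:,:,::-1])
    np.save(n+".npy",W); print(n,c["world_from_camera"][:3,3].round(3))
    for l in ("fixture","seat","pad","gauge_16_mid","gauge_20_mid","gauge_24_mid","multimeter","heat_sink","caliper"):
        for f in (search_frame,spot_point):
            for r in f(l,c)[:3]:
                u,v=r["at"][0]*640,r["at"][1]*400
                print(l,f.__name__[:4],round(r["p"],2),int(u),int(v),W[min(399,int(v)),min(639,int(u))].round(3))
cv2.imwrite("pics/a.png",cv2.resize(np.vstack(ims),(480,600)))
cv2.imwrite("pics/a1.png",ims[0]);cv2.imwrite("pics/a2.png",ims[1])
print(get_obs())
E
```

```text
top [ 0.364 -0.073  1.012]
fixture call 0.56 426 220 [ 0.492 -0.307  0.058]
fixture call 0.84 419 219 [ 0.495 -0.292  0.047]
fixture call 0.17 423 219 [ 0.494 -0.299  0.059]
seat call 0.88 430 218 [ 0.502 -0.327  0.018]
seat call 0.66 425 218 [ 0.496 -0.304  0.06 ]
pad call 0.55 432 220 [ 0.494 -0.326  0.038]Traceback (most recent call last):
  File "<stdin>", line 8, in <module>
ValueError: it knows: caliper, fixture, gauge_16_mid, gauge_20_mid, gauge_24_mid, heat_sink, multimeter, seat
```

```bash
python3 - <<'E'
from h import *
for i,n in enumerate(("top","side")):
    c=camera(n);W=pts(c);save(c,f"a{i}.png",s=1.25)
    np.save(n+".npy",W); print(n,c["world_from_camera"].round(3).tolist())
    for l in ("fixture","seat","gauge_16_mid","gauge_20_mid","gauge_24_mid","multimeter","heat_sink","caliper"):
        for f in (search_frame,spot_point):
            for r in f(l,c)[:4]:
                u,v=r["at"][0]*640,r["at"][1]*400
                if r["p"]>.1: print(l,"S" if f is search_frame else "P",round(r["p"],2),int(u),int(v),W[min(399,int(v)),min(639,int(u))].round(3))
print(get_obs())
E
```

```text
top [[-0.002, 0.984, -0.177, 0.364], [-1.0, -0.002, 0.0, -0.073], [0.0, 0.177, 0.984, 1.012], [0.0, 0.0, 0.0, 1.0]]
fixture S 0.82 426 219 [nan nan nan]
fixture P 0.68 419 219 [ 0.496 -0.293  0.046]
seat S 0.85 428 220 [ 0.497 -0.321  0.02 ]
seat P 0.59 426 219 [nan nan nan]
gauge_16_mid S 0.73 295 243 [0.434 0.005 0.09 ]
gauge_16_mid S 0.57 423 218 [ 0.497 -0.3    0.057]
gauge_16_mid S 0.25 432 220 [ 0.494 -0.326  0.038]
gauge_16_mid P 0.48 297 241 [0.439 0.001 0.087]
gauge_20_mid S 0.67 237 230 [0.465 0.14  0.089]
gauge_20_mid P 0.55 237 229 [0.467 0.141 0.085]
gauge_24_mid S 0.6 191 239 [0.445 0.252 0.072]
gauge_24_mid P 0.67 190 233 [0.459 0.254 0.075]
multimeter S 0.86 353 158 [ 0.65  -0.134  0.045]
multimeter P 0.62 350 160 [ 0.647 -0.126  0.04 ]
heat_sink S 0.83 344 255 [ 0.41  -0.11   0.025]
heat_sink P 0.83 346 256 [ 0.408 -0.115  0.008]
caliper S 0.57 426 147 [ 0.691 -0.328  0.007]
side [[-0.532, 0.37, -0.762, -0.445], [-0.847, -0.242, 0.474, 0.57], [-0.009, 0.897, 0.442, 0.648], [0.0, 0.0, 0.0, 1.0]]
gauge_16_mid S 0.88 318 228 [0.438 0.015 0.044]
gauge_16_mid P 0.81 320 2
[... 380 characters left out ...]
5 202 [ 0.587 -0.106  0.031]
{'time_s': 2.0, 'qpos': array([-1.41661873e+00,  2.99874767e-01,  1.52099706e+00,  1.00150127e-05,
        1.32069138e+00, -6.65662993e-02]), 'joint_vel': array([-0.00106716,  0.00037578,  0.00090174, -0.0006852 ,  0.00248504,
       -0.00154716]), 'tau': array([-2.12240361e-04, -5.31661105e+01, -3.52913225e+01,  7.08368048e-02,
        2.13456724e-02, -6.32365882e-06]), 'ee_pos': array([ 0.12044246, -0.53664457,  0.20546067]), 'eef_rot': array([ 3.14156263e+00, -7.72355780e-06,  2.20741420e-01]), 'force': array([-0.79192489,  0.22192473,  0.32915742]), 'moment': array([ 0.03906423,  0.01485319, -0.0210511 ]), 'grip_force': 0.0, 'grip_width': 0.09412309409117225}
```

View pics/a0.png

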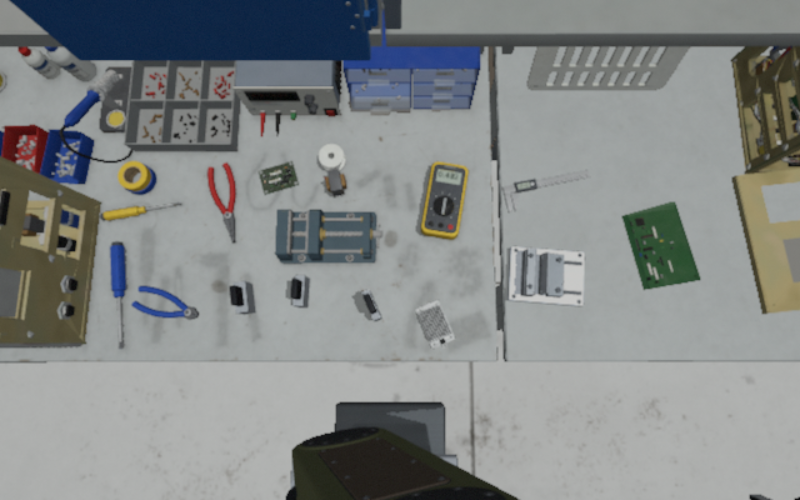

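View pics/a1.png

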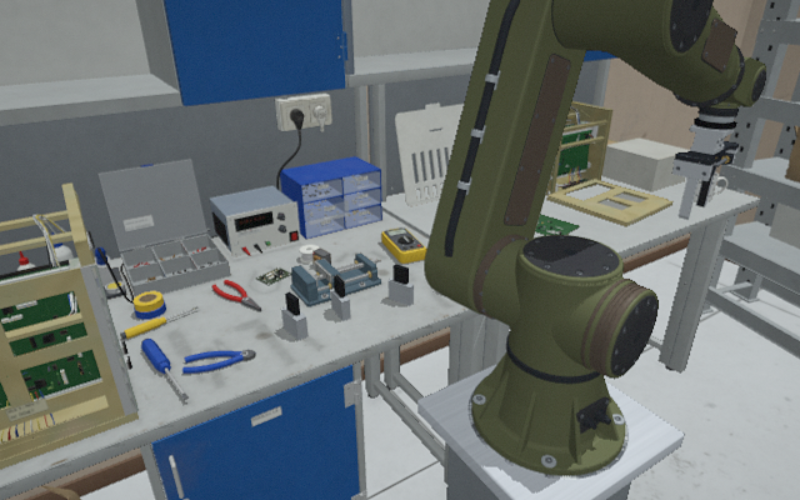

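The top view shows the fixture at about (545,275), with its fence to the left at (520,270) and the carriage to the right of it. The gauges are at (238,297), (298,290) and (370,305). The vise is at (325,235), the heat sink at (435,325), the multimeter at (445,200) and the caliper at (545,182). The side view shows only the gauges usefully.

```bash
python3 - <<'E'
from h import *
W=np.load("top.npy");c=camera("top");save(c,"b.png",(395,185,480,255),8);print(c["K"])
W=np.nanmedian([pts(camera("top")) for _ in range(8)],0)
np.save("top.npy",W)
def box(x0,x1,y0,y1,z0,z1):
    m=(W[...,0]>x0)&(W[...,0]<x1)&(W[...,1]>y0)&(W[...,1]<y1)&(W[...,2]>z0)&(W[...,2]<z1);return W[m]
def rect(P,n):
    r=cv2.minAreaRect((P[:,:2]*1000).astype(np.float32));print(n,len(P),np.round(r[0],1),np.round(r[1],1),round(r[2],1),P.mean(0).round(4), P[:,2].max().round(4))
rect(box(.4,.6,-.45,-.2,.01,.022),"bed")
rect(box(.4,.6,-.45,-.2,.01,.09),"fixture")
rect(box(.4,.6,-.45,-.2,.05,.09),"tops")
rect(box(.4,.6,-.305,-.2,.05,.09),"fence")
for n,y in(("16",0.003),("20",.14),("24",.253)):
    P=box(.38,.52,y-.05,y+.05,.07,.1);rect(P,n+"tang"); P=box(.38,.52,y-.05,y+.05,.01,.1);rect(P,n+"all")
for v in (212,216,220,224,228):
    print(v,W[v,404:470,0].mean().round(3))
    print([(int(a*1000),int(b*1000)) for a,b in W[v,404:470,1:] if a==a])
E
```

```text
[[399.32577039   0.         328.95378136]
 [  0.         399.32577039 201.97415987]
 [  0.           0.           1.        ]]
bed 1508 [ 497.9 -343.8] [150.1 110. ] 85.4 [ 0.4933 -0.3486  0.0158] 0.0219
fixture 2596 [ 497.9 -343.8] [150.1 110. ] 85.4 [ 0.4952 -0.34    0.0281] 0.062
tops 409 [ 500.2 -316.5] [44.2 89.9] 85.1 [ 0.5001 -0.3122  0.0562] 0.062
fence 179 [ 501.8 -298.9] [13.8 88. ] 88.9 [ 0.4967 -0.299   0.0567] 0.062
16tang 87 [437.4   6.6] [35.5 12.2] 23.8 [0.437  0.006  0.0886] 0.0908
16all 187 [437.4   6.5] [59.3 16. ] 23.6 [0.4349 0.0039 0.0658] 0.0908
20tang 109 [465.6 146.5] [12.3 36.1] 87.0 [0.4645 0.145  0.0862] 0.0907
20all 324 [464.8 146.2] [19.8 58.5] 88.6 [0.4634 0.1423 0.0573] 0.0907
24tang 123 [452.9 258.3] [35.5 11.8] 8.5 [0.4526 0.2568 0.0855] 0.0904
24all 427 [453.1 258.1] [59.8 23.4] 8.9 [0.4516 0.2533 0.0547] 0.0904
212 0.516
[(-265, 0), (-268, 0), (-270, -1), (-270, 12), (-272, 17), (-274, 16), (-277, 17), (-280, 15), (-282, 15), (-284, 16), (-287, 15), (-290, 15), (-292, 16), (-293, 24), (-293, 36), (-293, 47), (-295, 47), (-296, 55), (-297, 58), (-30
[... 3047 characters left out ...]
8, 16), (-280, 15), (-283, 16), (-285, 16), (-288, 15), (-289, 20), (-289, 33), (-290, 42), (-291, 46), (-292, 54), (-293, 57), (-295, 61), (-297, 61), (-300, 60), (-302, 59), (-306, 56), (-308, 55), (-320, 16), (-323, 15), (-324, 21), (-324, 31), (-324, 40), (-326, 44), (-328, 45), (-328, 51), (-330, 56), (-332, 58), (-334, 56), (-342, 37), (-344, 38), (-347, 38), (-349, 37), (-352, 37), (-354, 37), (-357, 37), (-359, 37), (-362, 36), (-364, 36), (-367, 37), (-376, 16), (-378, 15), (-381, 15), (-383, 16), (-385, 16), (-389, 14), (-391, 14), (-394, 14), (-396, 16), (-398, 15), (-401, 14), (-403, 16), (-406, 16), (-408, 16), (-411, 15), (-414, 14), (-416, 16), (-424, 0), (-427, 0), (-429, 0)]
```

View pics/b.png

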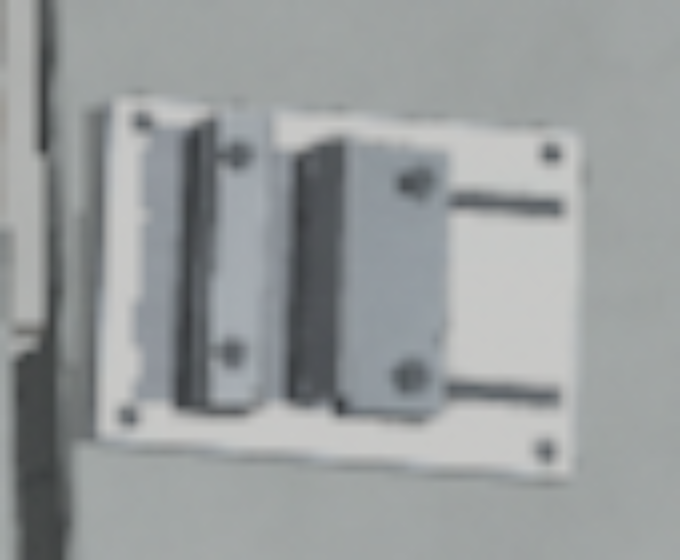

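Bed edges, heights and gauge sizes match the given dimensions. I get seat ≈ (0.500,-0.314) with yaw -4.6°. The pad face shows at y ≈ -0.3265 against the fence at -0.3135, so the gap is about 13 mm and the 16 mm gauge should fit. That gauge is at (0.437,0.0065), yaw 23.7°.

Call:
jog_arm(
  rows=[
    [[0,0,0],-5.5,0.06],
    [[0,0,0],-5.5,0.06],
    [[0.0212,-0.0154,0],0,0.06],
    [[0.0212,-0.0154,0],0,0.06],
    [[0.0212,-0.0154,0],0,0.06],
    [[0.0212,-0.0154,0],0,0.06],
    [[0.0212,-0.0154,0],0,0.06],
    [[0.0212,-0.0154,0],0,0.06],
    [[0.0212,-0.0154,0],0,0.06],
    [[0.0212,-0.0154,0],0,0.06],
    [[0.0212,-0.0154,0],0,0.06],
    [[0.0212,-0.0154,0],0,0.06],
  ],
)

```text
time_s: 3.45
ee_pos: [0.2533, -0.3094, 0.2056]
eef_rot: [3.141, -0.0, 0.413]
force: [0.8, -0.0, 0.8]
grip_width: 0.0603
grip_force: 0.0
```

Call:
jog_arm(
  rows=[
    [[0.0212,-0.0154,0],0,0.06],
    [[0.0212,-0.0154,0],0,0.06],
    [[0.0212,-0.0154,0],0,0.06],
    [[0.0212,-0.0154,0],0,0.06],
    [[0.0212,-0.0154,0],0,0.06],
    [[0.0212,-0.0154,0],0,0.06],
    [[0.0212,-0.0154,0],0,0.06],
    [[0.0212,-0.0154,0],0,0.06],
    [[0.0212,-0.0154,0],0,0.06],
    [[0.0212,-0.0154,0],0,0.06],
    [[0.0212,-0.0154,0],0,0.06],
    [[0.0212,-0.0154,0],0,0.06],
  ],
)

```text
time_s: 4.45
ee_pos: [0.4123, -0.0379, 0.2056]
eef_rot: [3.141, -0.0, 0.413]
force: [0.4, -0.6, 0.2]
grip_width: 0.0596
grip_force: 0.0
```

Call:
jog_arm(
  rows=[
    [[0.0212,-0.0154,0],0,0.06],
    [[0.0212,-0.0154,0],0,0.06],
    [[0,0,0],0,0.06],
    [[0,0,0],0,0.06],
  ],
)

```text
time_s: 4.78
ee_pos: [0.4383, 0.0067, 0.2053]
eef_rot: [-3.141, 0.0, 0.415]
force: [-0.1, -1.0, 0.3]
grip_width: 0.0603
grip_force: 0.0
```

Call:
jog_arm(
  rows=[
    [[-0.001,0,0.03],0,0.05],
    [[0,0,0.03],0,0.05],
    [[0,0,0.03],0,0.05],
    [[0,0,0.025],0,0.05],
    [[0,0,0.02],0,0.05],
    [[0,0,0.015],0,0.05],
    [[0,0,0],0,0.03],
    [[0,0,0],0,0.0],
    [[0,0,0],0,0.0],
    [[0,0,0],0,0.0],
    [[0,0,0],0,0.0],
    [[0,0,0],0,0.0],
  ],
  squeeze=20,
)

```text
time_s: 5.78
ee_pos: [0.4377, 0.0056, 0.0561]
eef_rot: [3.141, -0.001, 0.413]
force: [1.3, 0.1, -0.7]
grip_width: 0.0136
grip_force: 0.2
```

Call:
jog_arm(
  rows=[
    [[0,0,0],0,0.0],
    [[0,0,0],0,0.0],
    [[0,0,0],0,0.0],
    [[0,0,0],0,0.0],
  ],
  squeeze=40,
)

```text
time_s: 6.12
ee_pos: [0.4377, 0.0055, 0.056]
eef_rot: [3.141, -0.001, 0.413]
force: [-1.9, -1.3, 7.4]
grip_width: 0.0116
grip_force: 40.0
```

Call:
jog_arm(
  rows=[
    [[0,0,-0.015],0,0.0],
    [[0,0,-0.025],0,0.0],
    [[0,0,-0.025],0,0.0],
    [[0,0,-0.025],0,0.0],
    [[0,0,0],5.66,0.0],
    [[0,0,0],5.66,0.0],
    [[0,0,0],5.66,0.0],
    [[0,0,0],5.66,0.0],
    [[0,0,0],5.66,0.0],
    [[0.0063,0.023,0],0,0.0],
    [[0.0063,0.023,0],0,0.0],
    [[0.0063,0.023,0],0,0.0],
  ],
)

```text
time_s: 7.12
ee_pos: [0.4504, -0.0653, 0.1453]
eef_rot: [-3.141, 0.0, -0.08]
force: [0.3, -0.4, -3.1]
grip_width: 0.0117
grip_force: 40.0
```

Call:
jog_arm(
  rows=[
    [[0.0063,0.023,0],0,0.0],
    [[0.0063,0.023,0],0,0.0],
    [[0.0063,0.023,0],0,0.0],
    [[0.0063,0.023,0],0,0.0],
    [[0.0063,0.023,0],0,0.0],
    [[0.0063,0.023,0],0,0.0],
    [[0.0063,0.023,0],0,0.0],
    [[0.0063,0.023,0],0,0.0],
    [[0.0063,0.023,0],0,0.0],
    [[0.0063,0.023,0],0,0.0],
    [[0.0063,0.023,0],0,0.0],
    [[0,0,0],0,0.0],
  ],
)

```text
time_s: 8.12
ee_pos: [0.499, -0.3256, 0.1448]
eef_rot: [3.141, 0.0, -0.083]
force: [-0.2, 0.3, -1.8]
grip_width: 0.0117
grip_force: 40.0
```

Call:
jog_arm(
  rows=[
    [[0,0,0],0,0.0],
    [[0,0,0],0,0.0],
  ],
)

```text
time_s: 8.28
ee_pos: [0.4989, -0.3219, 0.145]
eef_rot: [-3.141, 0.001, -0.081]
force: [-0.1, 0.0, -2.3]
grip_width: 0.0121
grip_force: 40.0
```

```bash
python3 - <<'E'
from h import *
c=camera("top");save(c,"c.png",(380,170,500,260),6)
W=pts(c)
for n,z0,z1,y0,y1 in (("bladetop",.13,.15,-.36,-.29),("fence",.05,.065,-.312,-.28),("bed",.01,.022,-.45,-.24)):
    m=(W[...,0]>.4)&(W[...,0]<.6)&(W[...,1]>y0)&(W[...,1]<y1)&(W[...,2]>z0)&(W[...,2]<z1);P=W[m]
    if len(P)>5:print(n,len(P),cv2.minAreaRect((P[:,:2]*1000).astype(np.float32)),P.mean(0))
E
```

```text
fence 23 ((489.2153625488281, -294.9796447753906), (6.5621018409729, 28.61561393737793), 70.52460479736328) [ 0.49071381 -0.29599131  0.05627242]
bed 352 ((502.67120361328125, -280.6659851074219), (24.21588897705078, 109.00373077392578), 85.13742065429688) [ 0.50033398 -0.27849858  0.01567093]
```

View pics/c.png

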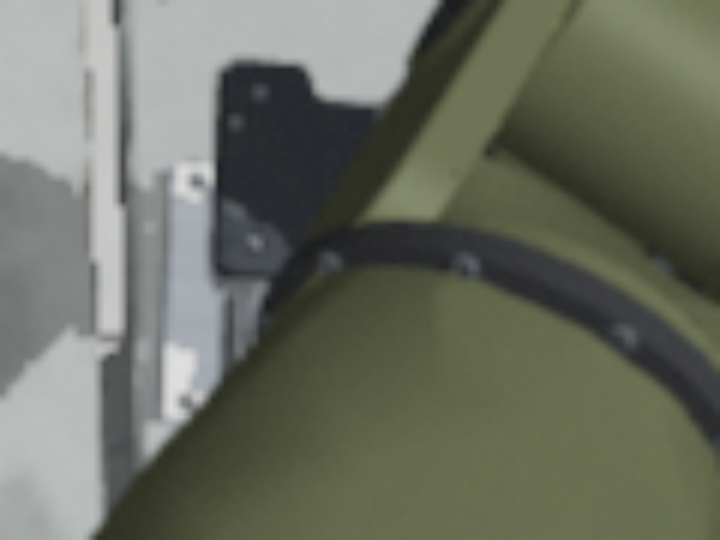

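The arm hides the gap, as expected. It shows the fence to the left of the gripper at (190,290). I'll go down by feel.

Call:
jog_arm(
  rows=[
    [[0,0.001,0.015],0,0.0],
    [[0,0,0.012],0,0.0],
    [[0,0,0.006],0,0.0],
    [[0,0,0.004],0,0.0],
    [[0,0,0.004],0,0.0],
    [[0,0,0.004],0,0.0],
    [[0,0,0],0,0.0],
  ],
)

```text
time_s: 8.92
ee_pos: [0.4992, -0.323, 0.1001]
eef_rot: [-3.141, 0.0, -0.081]
force: [0.1, 4.1, -2.2]
grip_width: 0.0118
grip_force: 40.0
```

Call:
jog_arm(
  rows=[
    [[0,0,0.003],0,0.0],
    [[0,0,0.003],0,0.0],
    [[0,0,0],0,0.0],
  ],
)

```text
time_s: 9.17
ee_pos: [0.499, -0.3231, 0.0939]
eef_rot: [-3.141, 0.0, -0.081]
force: [1.4, 4.7, -2.7]
grip_width: 0.0123
grip_force: 40.0
```

Call:
jog_arm(
  rows=[
    [[0,0,0.003],0,0.0],
    [[0,0,0.003],0,0.0],
    [[0,0,0],0,0.0],
  ],
)

```text
time_s: 9.42
ee_pos: [0.4988, -0.3232, 0.0876]
eef_rot: [-3.141, 0.001, -0.081]
force: [1.8, 4.7, -4.4]
grip_width: 0.0118
grip_force: 40.0
```

Pad force is about 4.7 N towards the fence, so the gauge is pushing the pad back and still going down. Continuing.

Call:
jog_arm(
  rows=[
    [[0,-0.0005,0.003],0,0.0],
    [[0,-0.0005,0.003],0,0.0],
    [[0,0,0.003],0,0.0],
    [[0,0,0.003],0,0.0],
    [[0,0,0],0,0.0],
  ],
)

```text
time_s: 9.83
ee_pos: [0.4989, -0.3223, 0.0756]
eef_rot: [-3.141, 0.001, -0.081]
force: [1.2, 3.0, -4.2]
grip_width: 0.0117
grip_force: 40.0
```

Call:
jog_arm(
  rows=[
    [[0,0,0.002],0,0.0],
    [[0,0,0.001],0,0.0],
    [[0,0,0.001],0,0.0],
    [[0,0,0],0,0.0],
  ],
)

```text
time_s: 10.17
ee_pos: [0.4991, -0.3224, 0.0723]
eef_rot: [-3.141, 0.0, -0.081]
force: [0.8, 3.8, -3.2]
grip_width: 0.0117
grip_force: 40.0
```

Call:
jog_arm(
  rows=[
    [[0,0,0.0005],0,0.0],
    [[0,0,0.0005],0,0.0],
    [[0,0,0.0005],0,0.0],
    [[0,0,0],0,0.0],
    [[0,0,0],0,0.0],
  ],
)

```text
time_s: 10.58
ee_pos: [0.4992, -0.3225, 0.0721]
eef_rot: [3.141, -0.0, -0.081]
force: [-4.2, 7.1, 9.4]
grip_width: 0.0118
grip_force: 40.0
```

Call:
jog_arm(
  rows=[
    [[0,-0.0005,0],0,0.0],
    [[0,-0.0005,0],0,0.0],
    [[0,0,0],0,0.0],
    [[0,0,0],0,0.0],
  ],
)

```text
time_s: 10.92
ee_pos: [0.4992, -0.3223, 0.0721]
eef_rot: [3.14, -0.001, -0.081]
force: [-3.6, 3.5, 8.6]
grip_width: 0.0118
grip_force: 40.0
```

On the bed. I'll ease the downward push and slide it to the fence.

Call:
jog_arm(
  rows=[
    [[0,0,-0.0008],0,0.0],
    [[0,-0.0005,0],0,0.0],
    [[0,-0.0005,0],0,0.0],
    [[0,0,0],0,0.0],
    [[0,0,0],0,0.0],
  ],
)

```text
time_s: 11.33
ee_pos: [0.4992, -0.322, 0.0721]
eef_rot: [3.139, -0.001, -0.081]
force: [-1.8, -7.2, 0.4]
grip_width: 0.0118
grip_force: 40.0
```

Call:
jog_arm(
  rows=[
    [[0,-0.0005,0],0,0.0],
    [[0,-0.0005,0],0,0.0],
    [[0,0,0],0,0.0],
    [[0,0,0],0,0.0],
  ],
)

```text
time_s: 11.67
ee_pos: [0.4992, -0.3219, 0.0722]
eef_rot: [3.137, -0.001, -0.082]
force: [-2.1, -13.9, -2.8]
grip_width: 0.0119
grip_force: 40.0
```

Firm fence contact at -14 N. Back off the side load, release and raise.

Call:
jog_arm(
  rows=[
    [[0,0.001,0],0,0.0],
    [[0,0,0],0,0.0],
    [[0,0,0],0,0.03],
    [[0,0,0],0,0.03],
    [[0,0,0],0,0.03],
    [[0,0,0],0,0.03],
    [[0,0,-0.01],0,0.03],
    [[0,0,-0.025],0,0.03],
    [[0,0,-0.03],0,0.03],
    [[0,0,-0.03],0,0.03],
    [[0,0,-0.03],0,0.03],
    [[0,0,0],0,0.03],
  ],
)

```text
time_s: 12.67
ee_pos: [0.5009, -0.3215, 0.204]
eef_rot: [3.137, -0.008, -0.081]
force: [0.6, -0.2, 1.0]
grip_width: 0.0299
grip_force: 0.0
```

Call:
jog_arm(
  rows=[
    [[-0.025,-0.03,0],0,0.03],
    [[-0.025,-0.03,0],0,0.03],
    [[-0.02,-0.03,0],0,0.03],
    [[-0.01,-0.035,0],0,0.03],
    [[0,-0.035,0],0,0.03],
    [[0,-0.035,0],0,0.03],
    [[0,-0.035,0],0,0.03],
    [[0,-0.035,0],0,0.03],
    [[0,0,0],0,0.03],
    [[0,0,0],0,0.03],
  ],
)

```text
time_s: 13.5
ee_pos: [0.4411, -0.0486, 0.1972]
eef_rot: [3.141, -0.001, -0.078]
force: [-0.3, -1.1, 0.2]
grip_width: 0.03
grip_force: 0.0
```

```bash
python3 - <<'E'
from h import *
W0=np.load("top.npy")
c=camera("top");save(c,"d.png",(395,185,480,255),8)
W=np.nanmedian([pts(camera("top")) for _ in range(6)],0)
def rect(n,x0,x1,y0,y1,z0,z1):
    m=(W[...,0]>x0)&(W[...,0]<x1)&(W[...,1]>y0)&(W[...,1]<y1)&(W[...,2]>z0)&(W[...,2]<z1);P=W[m]
    if len(P)>5:
        r=cv2.minAreaRect((P[:,:2]*1000).astype(np.float32));print(n,len(P),np.round(r[0],1),np.round(r[1],1),round(r[2],1),P.mean(0).round(4),P[:,2].max().round(4))
rect("tang",.4,.6,-.37,-.27,.09,.12);rect("blade",.4,.6,-.36,-.305,.0632,.075);rect("bed",.4,.6,-.45,-.2,.01,.022)
for v in (212,216,220,224,228):print([(int(a*1000),int(b*1000)) for a,b in W[v,416:446,1:] if a==a])
print(get_obs()["ee_pos"])
E
```

```text
tang 105 [ 498.6 -321.8] [12.6 34.6] 85.6 [ 0.4985 -0.3203  0.1034] 0.1076
blade 88 [ 499.4 -321.7] [15.8 59.9] 85.2 [ 0.4974 -0.3188  0.0663] 0.0746
bed 1450 [ 497.9 -343.8] [150.3 110.5] 85.4 [ 0.493  -0.3496  0.0158] 0.022
[(-292, 15), (-293, 23), (-293, 35), (-293, 45), (-295, 48), (-296, 55), (-298, 56), (-300, 56), (-303, 56), (-305, 55), (-307, 56), (-310, 56), (-314, 47), (-315, 56), (-314, 66), (-316, 68), (-316, 78), (-316, 86), (-316, 97), (-316, 104), (-318, 106), (-321, 105), (-323, 105), (-325, 107), (-328, 104), (-348, 39), (-352, 37), (-354, 37), (-356, 38), (-359, 37)]
[(-292, 16), (-292, 26), (-292, 37), (-292, 46), (-294, 48), (-295, 57), (-297, 57), (-299, 58), (-302, 57), (-304, 56), (-307, 56), (-309, 56), (-314, 48), (-314, 58), (-314, 65), (-315, 70), (-316, 77), (-315, 90), (-315, 98), (-315, 105), (-318, 105), (-320, 106), (-322, 105), (-325, 106), (-341, 56), (-349, 37), (-351, 39), (-353, 37), (-356, 38), (-358, 39)]
[(-291, 15), (-291, 27), (-291, 40), (-292, 47), (-294, 50), (-295, 55), (-297, 56), (-299, 56), (-302, 56), (-304, 56), (-306, 57), (-309, 5
[... 284 characters left out ...]
, (-294, 57), (-296, 57), (-299, 56), (-301, 56), (-304, 56), (-306, 56), (-308, 58), (-312, 53), (-312, 62), (-313, 66), (-316, 64), (-318, 65), (-321, 64), (-323, 65), (-325, 66), (-328, 65), (-333, 53), (-335, 56), (-337, 57), (-345, 38), (-347, 38), (-350, 37), (-352, 38), (-354, 39), (-357, 38)]
[(-289, 21), (-289, 32), (-290, 42), (-291, 46), (-292, 53), (-294, 56), (-295, 60), (-297, 61), (-300, 61), (-302, 59), (-305, 57), (-308, 55), (-311, 52), (-312, 60), (-313, 66), (-315, 65), (-317, 66), (-320, 64), (-323, 64), (-325, 64), (-331, 50), (-333, 54), (-334, 57), (-337, 55), (-344, 38), (-347, 36), (-349, 38), (-352, 38), (-354, 38), (-358, 35)]
[ 0.44100122 -0.05064284  0.19671171]
```

View pics/d.png

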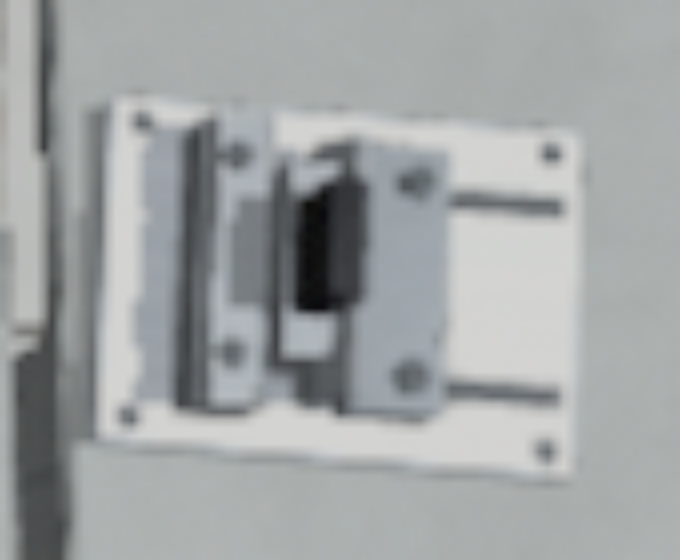

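The picture shows the gauge at (330,250) standing upright between fence and pad, in line and against the fence. Its tang top is at z = 106 mm, so it is fully down. Its centre is 8 mm from the fence face, the pad is about 2–3 mm back, and the other two gauges have not been touched.

```bash
python3 -c "
from station import *
print(hand_in())"
```

```text
the job is handed in; nothing more can be done
None
```

I handed the job in with the 16 mm gauge seated on the bed, upright at mid-fence and flat against the fence, with the pad pushed back about 2–3 mm by camera; the 20 and 24 mm gauges were never touched, the arm stayed clear of the multimeter, heat sink and caliper, and the hand-in returned no verdict.

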